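# Press three canister lids home in the order asked

## Task

The lids of the three storage canisters have been left standing a few millimetres proud. With your fingertips, gently press each lid down until it is fully home: first the canister beside the mug, then the one beside the lemon, and last the one beside the salt shaker. Only press: do not pick up, tip or shove the canisters or pull at the lids, and leave everything else where it stands.

Things in the scene. Friction and masses are not known exactly. Their poses are not given: they have to be found in the camera images.
- canister_mug: the storage canister that has the mug standing close by at its left and a little farther from the robot (about 0.1 m from centre to centre). Upright orange drum 102 mm across with a round dark wooden lid; with the lid home it is 140 mm high over the knob. Loose, about 0.9 kg. Origin: centre of its underside on the worktop; z up. The three canisters look the same; tell them by what stands beside them.
- canister_mug_lid (a joint): how far that canister's lid stands proud of fully home, in m, along the vertical: 0 = fully home (hard stop), about 0.007 to 0.009 at the start. It slides straight down against the steady drag of its sealing ring (about 4 N, a little more when pushed faster) and stays where it is left; over 30 N is too hard.
- canister_mug_knob (a point): centre of the top of the round knob in the middle of that lid (moves with the lid). Knob 20 mm across, 18 mm high; the lid's flat top round it lies 17 mm below this point, out to 50 mm radius. With the lid home this point is 140 mm above the worktop.
- canister_lemon: the storage canister that has the lemon standing close by at its left and a little farther from the robot (about 0.1 m from centre to centre). Upright orange drum 102 mm across with a round dark wooden lid; with the lid home it is 140 mm high over the knob. Loose, about 0.9 kg. Origin: centre of its underside on the worktop; z up. The three canisters look the same; tell them by what stands beside them.
- canister_lemon_lid (a joint): how far that canister's lid stands proud of fully home, in m, along the vertical: 0 = fully home (hard stop), about 0.007 to 0.009 at the start. It slides straight down against the steady drag of its sealing ring (about 4 N, a little more when pushed faster) and stays where it is left; over 30 N is too hard.
- canister_lemon_knob (a point): centre of the top of the round knob in the middle of that lid (moves with the lid). Knob 20 mm across, 18 mm high; the lid's flat top round it lies 17 mm below this point, out to 50 mm radius. With the lid home this point is 140 mm above the worktop.
- canister_shaker: the storage canister that has the salt shaker standing close by at its left and a little farther from the robot (about 0.1 m from centre to centre). Upright orange drum 102 mm across with a round dark wooden lid; with the lid home it is 140 mm high over the knob. Loose, about 0.9 kg. Origin: centre of its underside on the worktop; z up. The three canisters look the same; tell them by what stands beside them.
- canister_shaker_lid (a joint): how far that canister's lid stands proud of fully home, in m, along the vertical: 0 = fully home (hard stop), about 0.007 to 0.009 at the start. It slides straight down against the steady drag of its sealing ring (about 4 N, a little more when pushed faster) and stays where it is left; over 30 N is too hard.
- canister_shaker_knob (a point): centre of the top of the round knob in the middle of that lid (moves with the lid). Knob 20 mm across, 18 mm high; the lid's flat top round it lies 17 mm below this point, out to 50 mm radius. With the lid home this point is 140 mm above the worktop.
- mug: mug, 92 mm across and 93 mm high, with a handle (127 mm over it); origin: centre of its underside. Bystander beside the first canister.
- lemon: lemon, 71x53x51 mm, lying; origin: its underside. Bystander beside the second canister.
- salt_shaker: salt shaker, 44 mm across, 90 mm high, domed top; origin: centre of its underside. Bystander beside the third canister.
- jam: jam jar, 72 mm across, 102 mm high, farther back, behind the canisters; origin: centre of its underside. Bystander. (Above the back of the worktop hang wall cabinets: undersides 0.65 m up, fronts with their handles from about 0.60 m ahead of the base axis; keep the arm clear of them.)
- wooden_spoon: wooden spoon, 311 mm long, 44 mm wide, 14 mm high, lying behind the canisters; origin: the middle of its underside. Bystander.
There are look-alikes about, which are no part of the job. What is shaped like the canister_mug but blue is not meant.

How it is judged:
On the way, in this order (a step that is already met when the one before it is completed fails the run):
1. the lid of the canister beside the mug is pressed fully home, the others still proud (value of joint canister_mug_lid below 0.0015 m and value of joint each of canister_lemon_lid, canister_shaker_lid above 0.004 m), for 0.1 s.
2. the lid of the canister beside the lemon is pressed fully home, the last one still proud (value of joint each of canister_mug_lid, canister_lemon_lid below 0.0015 m and value of joint canister_shaker_lid above 0.004 m), for 0.1 s.
3. the lid of the canister beside the salt shaker is pressed fully home (value of joint each of canister_mug_lid, canister_lemon_lid, canister_shaker_lid below 0.0015 m), for 0.1 s.
At the end, for the whole second after the job is handed in: all three lids within 1.5 mm of fully home, the canisters upright, at rest and within 25 mm of where they stood, the bystanders within 20 mm of where they stood (all of step 3 and distance of each of canister_mug, canister_lemon, canister_shaker from where it was at the start of the episode below 0.025 m and angle between each of canister_mug, canister_lemon, canister_shaker's own z axis and vertical below 0.05 rad and linear speed of each of canister_mug, canister_lemon, canister_shaker below 0.02 m/s and distance of each of mug, lemon, salt_shaker, jam, wooden_spoon from where it was at the start of the episode below 0.02 m); the robot touches nothing.
It fails at once if a canister is picked up, tipped or shoved along (25 mm) (height (world z) of any of canister_mug, canister_lemon, canister_shaker above 0.008 m or angle between any of canister_mug, canister_lemon, canister_shaker's own z axis and vertical above 0.15 rad or distance of any of canister_mug, canister_lemon, canister_shaker from where it was at the start of the episode above 0.025 m).
It fails at once if a lid is pulled up instead of pressed (value of joint any of canister_mug_lid, canister_lemon_lid, canister_shaker_lid above 0.0125 m).
It fails at once if a canister is pressed hard, with more than 30 N (contact force between the fingers and canister_mug above 30 N or contact force between the fingers and canister_lemon above 30 N or contact force between the fingers and canister_shaker above 30 N).
It fails at once if the hand or arm, not the fingertips, pushes on a canister (over 5 N) (contact force between the arm and canister_mug above 5 N or contact force between the arm and canister_lemon above 5 N or contact force between the arm and canister_shaker above 5 N).
It fails at once if a bystander (mug, lemon, salt shaker, jam jar, wooden spoon) is moved by 20 mm (distance of any of mug, lemon, salt_shaker, jam, wooden_spoon from where it was at the start of the episode above 0.02 m).
It also fails if it takes over 40 s, if anything falls off the work surface, if the arm or the gripper's body presses on something with over 40 N, if the wrist force passes 120 N, or if a joint passes its speed limit or range.

## Robot

A 7-joint arm with a two-finger parallel gripper is mounted at the origin on a cart in front of the work surface, level with it; the furniture and walls round the work are solid. World frame = base frame: x ahead of the robot, y to its left, z up, the work surface at z = 0. Lengths are in m, angles in rad, forces in N, time in s.
With the tool pointing down it reaches from about 0.35 to 0.9 m from the base axis. Payload 19.9 kg.
Tool frame: the origin (TCP) lies midway between the tips of the shut fingers; the grasp point (between the pads) lies manip.grip_depth behind it (manip.grip_depth is the distance from the TCP to the grasp point, in m); x points along the fingers, y is the direction in which the jaws open and shut, and the axes are right-handed (so a half turn about x gives the same grasp; the last joint's range is limited). The gripper opens to 94 mm and grips with 3 to 60 N. Pads are 16 mm wide; open, the fingers measure 119 mm over their backs; the gripper's body (75 mm by 177 mm) begins 78 mm behind the grasp point.
Start: joints at [-1.155, 0.417, -0.01, 1.614, 0.005, 1.111, -0.053], TCP at [0.276, 0.561, 0.178] pointing down, gripper open.
Joint ranges: [-2.81, 2.81], [-0.39, 2.02], [-1.27, 1.25], [0.06, 2.57], [-1.19, 4.33], [0.19, 2], [-2.82, 2.82]. Speed limits (rad/s): [1.89, 1.89, 2.39, 2.39, 3.01, 3.01, 3.01].

## Interface

Orientations are given as [roll, pitch, yaw] about the fixed x, y, z axes, in that order (R = Rz(yaw) Ry(pitch) Rx(roll)).
In Python, from station import manip gives the robot as it stands.
- The arm moves only by the tool drive_tool, never from a script. Its argument "commands" is a list of rows, each a list of 2 entries, a list of its own where there are three numbers: the shift along the tool's x, y, z in mm, then the turn about the tool's x in rad. A call has exactly 10 rows; each row shifts and turns the commanded pose from where the row before left it, along the tool's axes as they then stand; what a row does not reach is not made up. A row lasts 1/10 s, in which the tool goes at most 50 mm and 8.59 degrees, less where a joint would pass 70% of its speed; a pose out of reach is approached as far as the arm can. A call is refused whole if a number of a shift passes 50 or a number of a turn 0.15, either way. A call with a gripper value outside its range is refused whole. "claw" is the finger opening in mm, from 0 to 94, set as the call begins (left out, the last holds). The fingers move at their own pace and stop on an object; the grip force is fixed at half the most. Time passes only in rows, so rows that do not move let the fingers close, or fill a call up. It gives the time, the measured TCP pose, the force and the opening at its end, in the units of the state.
- manip.sense(): the state, without advancing time (a new reading comes with each control period).
- manip.capture(name): name is "scene" or "side" or "wrist"; returns the picture (400x640x3 uint8, red, green, blue); there is no depth.
- manip.get_calibration(name): a dict with "fx", "fy", "cx", "cy" (pixels), "k1" (the pictures are not rectified: a ray, as slopes to the right and down, at radius r is drawn at 1 + k1 r^2 times it, then the intrinsics apply), "world_from_camera" (4x4, takes a point from camera to world coordinates); the wrist camera has in their place "tool_from_camera" (4x4, takes a point from camera to tool coordinates, whose origin is the TCP and whose axes are the tool frame's). Camera axes: x right, y up, looking along -z (the intrinsics and any distortion apply to the point x, -y, -z); pixel columns grow to the right and rows downward; lengths in m; the calibration is good to about 2 mm. A picture is of the moment at which its call begins: read the wrist's pose just before it. get_calibration takes no time and is no camera call.
- manip.close_job(): hands the job in, once; it reports no verdict.
The state is a dict: "time_s": time; "qpos": joint angles; "qvel": joint speeds; "joint_torque": joint torques, N m; "ee_pos": TCP position; "tool_rot": TCP orientation; "ft_force": force on the tool from outside, world axes, zero at the start; "ft_torque": the same for the moment, N m; "opening": finger opening in m.
Only numpy, scipy, OpenCV 4.12 (cv2) and the standard library are available. Lean on these libraries where they do the work, as an engineer would, in place of code of your own. Each camera call takes 0.05 s, during which the arm holds its last target. There are 200 camera calls.

## Working session

There is one attempt and no reset: what is moved stays moved. The work goes in short steps, Python scripts to look and compute and a tool call to move; the robot and the scene stay as the last step left them, time stands still between calls to the robot, and variables do not carry over. Pictures are saved under pics/ and viewed, about 8 in all and at most 12, crops included, and the job is handed in when it is done.

Besides the shell and the picture viewer there is one more tool, called after "Call:" as name(argument=value, ...) on one line, values as JSON. drive_tool: Moves the arm, as the interface text tells. Its arguments: {"type":"object","properties":{"commands":{"type":"array"},"claw":{"type":"number"}},"required":["commands"]}

```bash
mkdir -p pics
cat > h.py <<'E'
import numpy as np, cv2
from station import manip
def ray(name,u,v,TW=None):
    c=manip.get_calibration(name)
    d=np.array([(u-c['cx'])/c['fx'],(v-c['cy'])/c['fy']]); r=d.copy()
    for _ in range(20): r=d/(1+c['k1']*(r@r))
    T=np.array(c['world_from_camera']) if TW is None else TW@np.array(c['tool_from_camera'])
    return T[:3,3],T[:3,:3]@np.array([r[0],-r[1],-1])
def onz(name,u,v,z,TW=None):
    o,d=ray(name,u,v,TW); return o+d*(z-o[2])/d[2]
def snap(name,f):
    im=manip.capture(name); cv2.imwrite('pics/'+f,im[:,:,::-1]); return im
E
python3 - <<'E'
from h import *
s=manip.sense();print(s);print(manip.grip_depth)
for n in ('scene','side','wrist'):
    snap(n,n+'0.png');print(n,manip.get_calibration(n))
E
```

```text
{'time_s': 0.0, 'qpos': array([-1.15447635,  0.41796858, -0.01029034,  1.61415408,  0.00469493,
        1.1107167 , -0.05297264]), 'qvel': array([ 0.00059994, -0.00026819,  0.00091412,  0.00018163,  0.0004567 ,
        0.00058265,  0.00053609]), 'joint_torque': array([-1.02909198e-04, -8.51242304e+01,  6.38351832e-01, -4.25985181e+01,
       -4.88540099e-02,  1.87598396e-02,  9.60366992e-05]), 'ee_pos': array([0.27608494, 0.56026067, 0.17723718]), 'tool_rot': array([-1.49546074,  1.56957329, -1.95325904]), 'ft_force': array([-0.19075083,  0.09285856,  0.4954246 ]), 'ft_torque': array([0.00927428, 0.01254337, 0.03365787]), 'opening': 0.09393484524308406}
0.0188
scene {'fx': 476.2886755507061, 'fy': 476.2886755507061, 'cx': 319.05323841216483, 'cy': 198.5758079955686, 'k1': -0.07763855766829644, 'world_from_camera': array([[ 0.62411796,  0.58096121, -0.52245655, -0.18515472],
       [-0.78131604,  0.46807306, -0.41285937, -0.66474495],
       [ 0.00469256,  0.66587663,  0.74604711,  1.27478574],
       [ 0.        ,  0.        ,  0.        ,  1.        ]])}
side {'fx': 513.561046328209
[... 174 characters left out ...]
  0.06171854],
       [-0.51367136,  0.66742317, -0.53915493, -0.96496642],
       [-0.00894829,  0.62419363,  0.78121844,  1.51872866],
       [ 0.        ,  0.        ,  0.        ,  1.        ]])}
wrist {'fx': 318.45988578249535, 'fy': 318.45988578249535, 'cx': 317.74502259079725, 'cy': 196.53144126882015, 'k1': 0.015260077968297767, 'tool_from_camera': array([[-3.66355204e-04,  2.71924134e-01, -9.62318623e-01,
        -2.04995940e-01],
       [ 9.99999932e-01,  6.85059993e-05, -3.61342633e-04,
        -1.30262131e-03],
       [-3.23331836e-05, -9.62318690e-01, -2.71924140e-01,
        -7.98739340e-02],
       [ 0.00000000e+00,  0.00000000e+00,  0.00000000e+00,
         1.00000000e+00]])}
```

View pics/scene0.png

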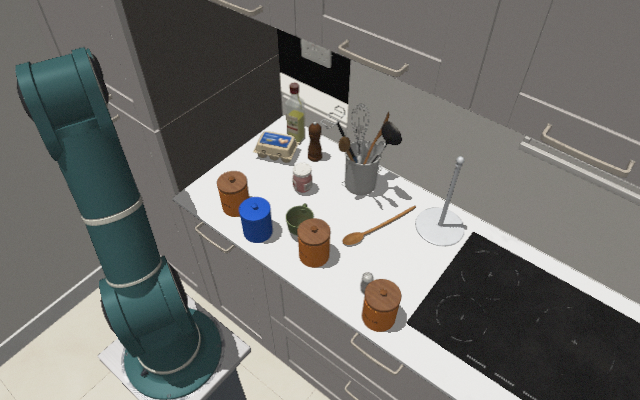

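View pics/side0.png

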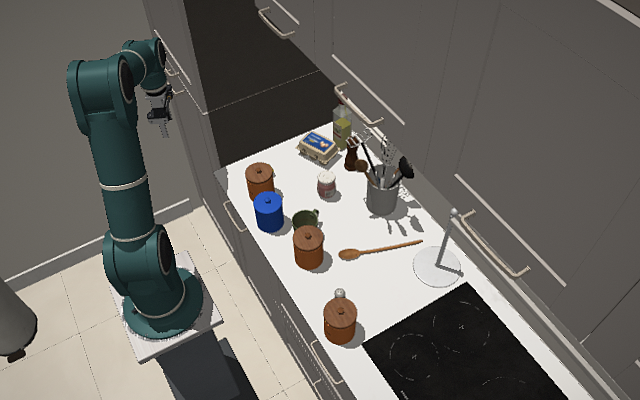

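The scene view shows orange canisters at about (234,194), (314,243) and (381,305), and a blue decoy at (256,220). The mug at (299,220) is beside the middle one, and the shaker at (368,283) is beside the right one. That leaves the left one for the lemon, which is hidden so far. Next I'll look at close crops to locate the knobs.

Run:
```python
from h import *
a=cv2.imread('pics/scene0.png');b=cv2.imread('pics/side0.png')
def tiles(im,cs,w=32):
    return np.hstack([cv2.resize(im[y-w:y+w,x-w:x+w],(264,264),interpolation=cv2.INTER_CUBIC) for x,y in cs])
cv2.imwrite('pics/crop.png',np.vstack([tiles(a,[(234,190),(314,238),(381,300)]),tiles(b,[(259,180),(308,245),(340,315)])]))
```

```text
(no output)
```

View pics/crop.png

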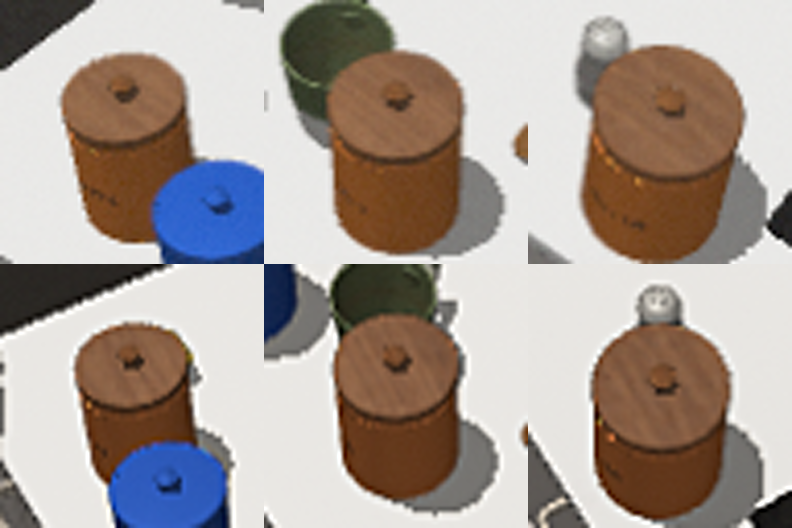

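The crops show the mug beside B and the shaker beside C. A yellow speck of lemon shows just behind A in the side view. Now I'll triangulate the knobs.

Run:
```python
from h import *
P={'lemon':((231.8,178.4),(258.8,169.8)),'mug':((314.5,228.1),(308.2,235.3)),'shaker':((383.4,291.3),(341,310.4))}
for k,(a,b) in P.items():
    o1,d1=ray('scene',*a);o2,d2=ray('side',*b)
    t=np.linalg.lstsq(np.c_[d1,-d2],o2-o1,rcond=None)[0]
    p,q=o1+t[0]*d1,o2+t[1]*d2
    print(k,(p+q)/2,np.linalg.norm(p-q),'onz',onz('scene',*a,.148)[:2],onz('side',*b,.148)[:2])
# bystanders: rough
print('mug',onz('scene',299,212,.093),'shk',onz('scene',367.5,274,.09),'blue',onz('scene',256,207,.148))
from scipy.spatial.transform import Rotation as R
s=manip.sense();print(R.from_euler('xyz',s['tool_rot']).as_matrix().round(3))
```

```text
lemon [0.50336501 0.25184697 0.12898524] 0.0035580619405794164 onz [0.49296887 0.2388337 ] [0.49662832 0.23290825]
mug [ 0.5119951  -0.09769537  0.13059441] 0.003060610255172454 onz [ 0.50241674 -0.10476283] [ 0.50556807 -0.11024257]
shaker [ 0.45991089 -0.38436607  0.12799293] 0.003695776813508178 onz [ 0.44996437 -0.38767398] [ 0.45309908 -0.39444675]
mug [0.55602761 0.00347741 0.093     ] shk [ 0.50216367 -0.30451534  0.09      ] blue [0.45281129 0.09016691 0.148     ]
[[-0.     0.442  0.897]
 [-0.001  0.897 -0.442]
 [-1.    -0.001  0.   ]]
```

The three points agree to about 1 cm, which is enough for the approach. First call: rise, close the fingers and align the tool axes with the world (tool z = +x, tool y = +y).

Call:
drive_tool(commands=[[[-10,0,0],-0.046],[[-10,0,0],-0.046],[[-10,0,0],-0.046],[[-10,0,0],-0.046],[[-10,0,0],-0.046],[[-10,0,0],-0.046],[[-10,0,0],-0.046],[[-10,0,0],-0.046],[[-10,0,0],-0.046],[[-10,0,0],-0.046]], claw=0)

```text
time_s: 1.15
ee_pos: [0.2762, 0.5605, 0.278]
tool_rot: [-1.966, 1.57, -1.961]
ft_force: [-0.2, -0.4, 0.8]
opening: 0.0175
```

Call:
drive_tool(commands=[[[0,-33,11],0],[[0,-33,11],0],[[0,-33,11],0],[[0,-33,11],0],[[0,-33,11],0],[[0,-33,11],0],[[0,-33,11],0],[[0,-33,11],0],[[0,-33,11],0],[[0,-33,11],0]], claw=0)

```text
time_s: 2.15
ee_pos: [0.3871, 0.2294, 0.2778]
tool_rot: [2.821, 1.571, 2.823]
ft_force: [-0.7, 0.5, 0.2]
opening: 0.0006
```

Call:
drive_tool(commands=[[[0,-33,11],0],[[0,-33,11],0],[[0,-33,11],0],[[0,-33,11],0],[[0,-33,11],0],[[0,-33,11],0],[[0,-33,11],0],[[0,-33,11],0],[[0,-33,11],0],[[0,-33,11],0]], claw=0)

```text
time_s: 3.15
ee_pos: [0.4978, -0.1002, 0.2779]
tool_rot: [-0.212, 1.571, -0.209]
ft_force: [0.9, 0.6, -0.2]
opening: 0.0003
```

```bash
cat >> h.py <<'E'
from scipy.spatial.transform import Rotation as R
def TW():
    s=manip.sense();T=np.eye(4);T[:3,:3]=R.from_euler('xyz',s['tool_rot']).as_matrix();T[:3,3]=s['ee_pos'];return T
E
python3 - <<'E'
from h import *
s=manip.sense();print(s['ee_pos'],s['ft_force'],s['opening'])
np.save('T1.npy',TW());snap('wrist','w1.png')
E
```

```text
[ 0.49784768 -0.10023481  0.27789479] [ 0.91258313  0.62222273 -0.16752087] 0.00031818806293459824
```

View pics/w1.png

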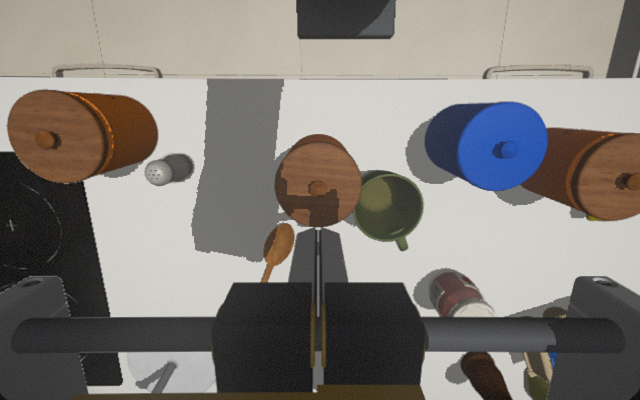

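The wrist view shows knobs at mug (319,187), shaker (46,138) and lemon (631,181), with the yellow lemon peeking out at (592,215). I'll cast these as rays at z≈0.148.

Run:
```python
from h import *
T=np.load('T1.npy')
for n,u,v,z in [('mug',319,187,.148),('shk',45,138,.148),('lem',632,181,.148),('lemon fruit',592,216,.025),('shaker',155,172,.085),('mug cup',390,205,.09),('tcp',318,232,.27789)]: print(n,onz('wrist',u,v,z,T).round(4))
# refined knob check: two-view triangulate with scene
for n,a,w in [('mug',(314.5,228.1),(319,187)),('lem',(231.8,178.4),(632,181)),('shk',(383.4,291.3),(45,138))]:
    o1,d1=ray('scene',*a);o2,d2=ray('wrist',*w,T)
    t=np.linalg.lstsq(np.c_[d1,-d2],o2-o1,rcond=None)[0];print(n,(o1+t[0]*d1).round(4),(o2+t[1]*d2).round(4))
```

```text
mug [ 0.5014 -0.0997  0.148 ]
shk [ 0.4503 -0.3814  0.148 ]
lem [0.4942 0.233  0.148 ]
lemon fruit [0.5764 0.3116 0.025 ]
shaker [ 0.4982 -0.307   0.085 ]
mug cup [ 0.5397 -0.0076  0.09  ]
tcp [ 0.5009 -0.1009  0.2779]
mug [ 0.5061 -0.1018  0.142 ] [ 0.5031 -0.0996  0.1413]
lem [0.4976 0.245  0.1404] [0.4965 0.2429 0.1381]
shk [ 0.4525 -0.3866  0.1434] [ 0.4509 -0.3858  0.1427]
```

Lemon, mug and shaker are all confirmed in place. I'll descend over the mug canister.

Call:
drive_tool(commands=[[[11,0,1],0],[[11,0,1],0],[[11,0,1],0],[[11,0,1],0],[[11,0,0],0],[[11,0,0],0],[[11,0,0],0],[[11,0,0],0],[[11,0,0],0],[[11,0,0],0]], claw=0)

```text
time_s: 4.2
ee_pos: [0.5016, -0.0989, 0.167]
tool_rot: [-1.703, 1.571, -1.701]
ft_force: [0.0, -0.8, -0.6]
opening: 0.0007
```

Run:
```python
from h import *
s=manip.sense();print(s['ee_pos'],s['ft_force'])
w=snap('wrist','w2.png')[120:260,220:420,::-1];c=snap('scene','s2.png')[190:290,250:390,::-1]
cv2.imwrite('pics/c2.png',np.hstack([cv2.resize(w,(429,300)),cv2.resize(c,(371,300))[:,:]]))
```

```text
[ 0.50164958 -0.09888651  0.16696912] [ 0.01162017 -0.80667465 -0.61031315]
```

View pics/c2.png

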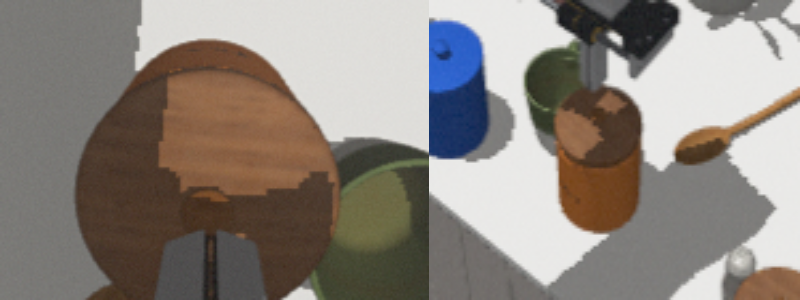

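The left crop shows the fingertips just over the knob (316,218), centred sideways. I'll check fore and aft by ray.

Run:
```python
from h import *
T=TW()
for v in (212,218): print(onz('wrist',316.5,v,.148,T).round(4))
print(onz('wrist',318,229,.167,T).round(4))
```

```text
[ 0.4956 -0.1006  0.148 ]
[ 0.5003 -0.1006  0.148 ]
[ 0.5015 -0.0995  0.167 ]
```

The tips are aligned within about 2 mm. I'll press in small steps.

Call:
drive_tool(commands=[[[3,0,0],0],[[3,0,0],0],[[3,0,0],0],[[3,0,0],0],[[2,0,0],0],[[2,0,0],0],[[2,0,0],0],[[1,0,0],0],[[1,0,0],0],[[1,0,0],0]], claw=0)

```text
time_s: 5.3
ee_pos: [0.5017, -0.0989, 0.1468]
tool_rot: [-0.68, 1.571, -0.678]
ft_force: [0.6, -0.6, -0.7]
opening: 0.0004
```

Call:
drive_tool(commands=[[[1,0,0],0],[[1,0,0],0],[[1,0,0],0],[[0.5,0,0],0],[[0.5,0,0],0],[[0.5,0,0],0],[[0,0,0],0],[[0,0,0],0],[[0,0,0],0],[[0,0,0],0]], claw=0)

```text
time_s: 6.3
ee_pos: [0.5017, -0.0989, 0.1424]
tool_rot: [-1.302, 1.571, -1.3]
ft_force: [-0.3, 0.6, -0.5]
opening: 0.0003
```

Call:
drive_tool(commands=[[[0.5,0,0],0],[[0.5,0,0],0],[[0.5,0,0],0],[[0.5,0,0],0],[[0,0,0],0],[[0,0,0],0],[[0,0,0],0],[[0,0,0],0],[[0,0,0],0],[[0,0,0],0]], claw=0)

```text
time_s: 7.3
ee_pos: [0.5017, -0.0989, 0.1404]
tool_rot: [-1.168, 1.571, -1.165]
ft_force: [1.0, 0.5, -0.3]
opening: 0.0003
```

Run:
```python
from h import *
s=manip.sense();print(s['ee_pos'],s['ft_force'])
w=snap('wrist','w3.png')[120:260,220:420,::-1];c=snap('side','s3.png')[205:285,260:360,::-1]
cv2.imwrite('pics/c3.png',np.hstack([cv2.resize(w,(429,300)),cv2.resize(c,(371,300))]))
```

```text
[ 0.50167945 -0.09890942  0.14039494] [ 0.99656672  0.48491948 -0.31524221]
```

View pics/c3.png

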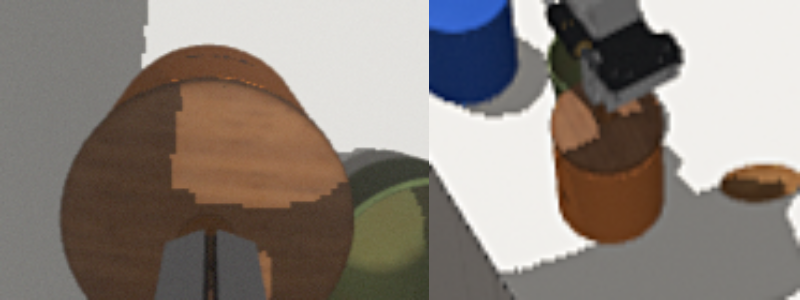

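The force reading is still only noise (about 0.6 N), so it's unclear whether the tip is on the knob. I'll brighten the wrist images before and after and zoom in.

Run:
```python
from h import *
o=[]
for f in ('w2','w3'):
    c=cv2.imread(f'pics/{f}.png')[195:265,275:360].astype(float)
    o.append(cv2.resize(np.clip(255*(c/255)**.5,0,255).astype('u1'),(399,329),interpolation=cv2.INTER_CUBIC))
s=[cv2.resize(cv2.imread(f'pics/{f}.png')[y:y+60,x:x+85],(399,282),interpolation=cv2.INTER_CUBIC) for f,x,y in (('side0',265,215),('s3',265,215))]
cv2.imwrite('pics/c4.png',np.vstack([np.hstack(o),np.hstack(s)])[:600])
```

```text
(no output)
```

View pics/c4.png

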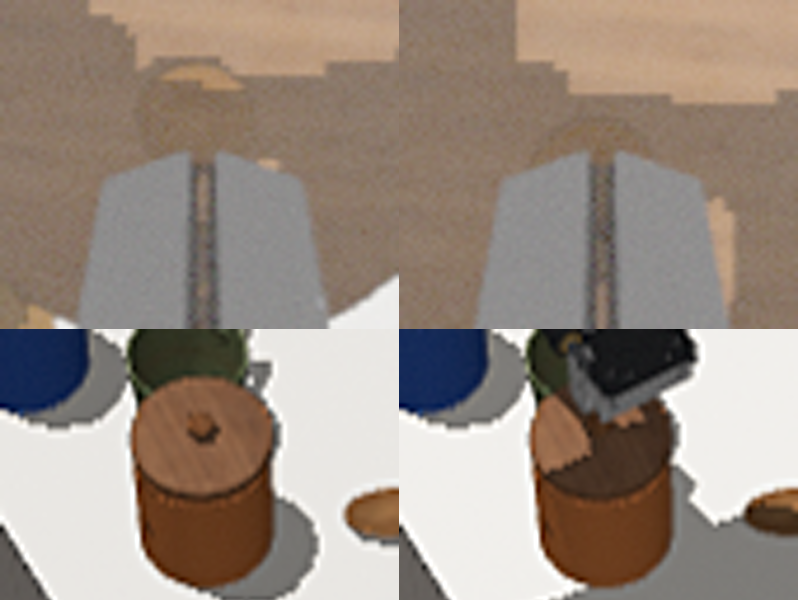

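The tip overlaps the knob in plan and the lid seems hardly moved, so the tip is probably just at contact or slightly above it. I'll continue slowly and keep moving to the last row, so that any drag shows in the force reading.

Call:
drive_tool(commands=[[[0.3,0,0],0],[[0.3,0,0],0],[[0.3,0,0],0],[[0.3,0,0],0],[[0.3,0,0],0],[[0.3,0,0],0],[[0.3,0,0],0],[[0.3,0,0],0],[[0.3,0,0],0],[[0.3,0,0],0]], claw=0)

```text
time_s: 8.4
ee_pos: [0.5017, -0.0989, 0.1373]
tool_rot: [-1.45, 1.571, -1.448]
ft_force: [0.5, 0.2, 0.1]
opening: 0.0005
```

Call:
drive_tool(commands=[[[0.3,0,0],0],[[0.3,0,0],0],[[0.3,0,0],0],[[0.3,0,0],0],[[0.3,0,0],0],[[0.3,0,0],0],[[0.3,0,0],0],[[0.3,0,0],0],[[0.3,0,0],0],[[0.3,0,0],0]], claw=0)

```text
time_s: 9.4
ee_pos: [0.5017, -0.0989, 0.1344]
tool_rot: [-1.661, 1.571, -1.659]
ft_force: [-1.7, -0.3, 0.5]
opening: 0.0005
```

Run:
```python
from h import *
s=manip.sense();print(s['ee_pos'],s['ft_force'],s['joint_torque'].round(1))
o=[]
w=snap('wrist','w5.png');c=w[195:265,275:360,::-1].astype(float)
o.append(cv2.resize(np.clip(255*(c/255)**.5,0,255).astype('u1'),(399,329),interpolation=cv2.INTER_CUBIC))
c=snap('scene','s5.png')[195:265,275:360,::-1]
o.append(cv2.resize(c,(399,329),interpolation=cv2.INTER_CUBIC))
cv2.imwrite('pics/c5.png',np.hstack(o))
```

```text
[ 0.50168106 -0.09888538  0.13435116] [-1.65087234 -0.32545137  0.47631606] [ -0.  -61.2   6.4 -37.9   0.1   0.1  -0. ]
```

View pics/c5.png

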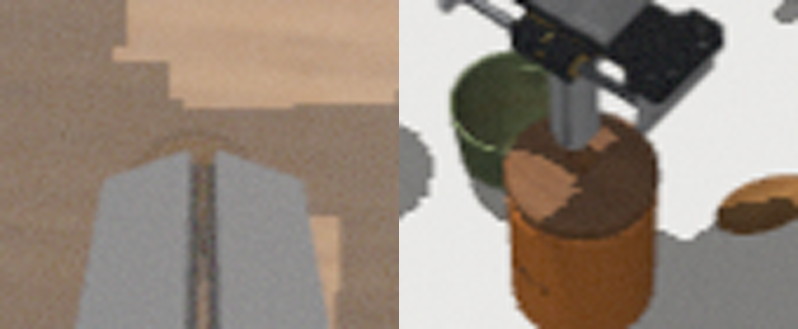

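```bash
cat >> h.py <<'E'
def proj(name,p,TWm=None):
    c=manip.get_calibration(name);T=np.array(c['world_from_camera']) if TWm is None else TWm@np.array(c['tool_from_camera'])
    q=np.linalg.inv(T)@np.r_[p,1];r=np.array([q[0],-q[1]])/-q[2];r=r*(1+c['k1']*(r@r))
    return np.array([c['fx']*r[0]+c['cx'],c['fy']*r[1]+c['cy']])
E
python3 - <<'E'
from h import *
p=manip.sense()['ee_pos'];T=TW()
print('tcp scene',proj('scene',p),'wrist',proj('wrist',p,T),'wrist front edge -8mm',proj('wrist',p-[.008,0,0],T),'finger front 12',proj('wrist',p-[.004,0,0],T))
for z in (.12,.13,.14,.148): print(z,'knob at scene/wrist',proj('scene',np.r_[.5017,-.1,z]),proj('wrist',np.r_[.5017,-.1,z],T), proj('wrist',np.r_[.4917,-.1,z],T))
a=cv2.imread('pics/s5.png')[205:255,285:345].astype(float);b=cv2.imread('pics/scene0.png')[205:255,285:345].astype(float)
g=lambda a:cv2.resize(np.clip(255*(a/255)**.5,0,255).astype('u1'),(399,332),interpolation=cv2.INTER_CUBIC)
cv2.imwrite('pics/c6.png',np.hstack([g(a),g(b)]))
E
```

```text
tcp scene [312.85385031 230.07725144] wrist [318.92129408 227.89307803] wrist front edge -8mm [318.95989015 216.90438333] finger front 12 [318.94049121 222.42579925]
0.12 knob at scene/wrist [313.16253088 233.15297539] [317.329418   220.70014402] [317.35621833 207.67337863]
0.13 knob at scene/wrist [313.14731597 231.14062102] [317.3130013  225.62238482] [317.34077817 212.08694251]
0.14 knob at scene/wrist [313.13195856 229.10711956] [317.29510097 230.98863351] [317.32392615 216.90341646]
0.148 knob at scene/wrist [313.11956879 227.46487937] [317.27957191 235.64330584] [317.30929266 221.08524742]
```

View pics/c6.png

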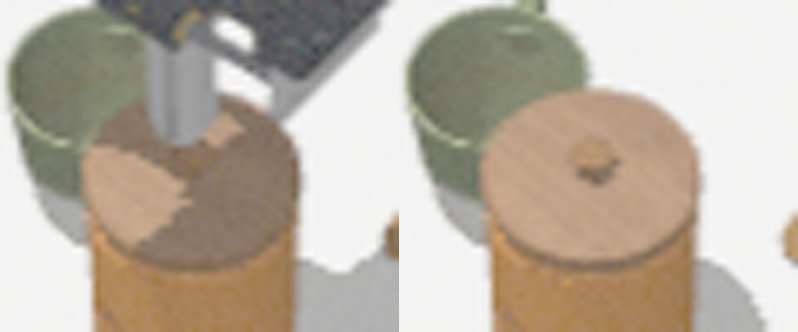

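Brightened, the tip is seen just above or on the knob. I'll measure the lid's back rim sub-pixel across the scene pictures to see whether it has moved.

Run:
```python
from h import *
def edge(f,cols,r0,r1):
    g=cv2.imread(f'pics/{f}.png')[:,:,0].astype(float);o=[]
    for c in cols:
        p=g[r0:r1,c];lo,hi=p[-3:].mean(),p[:3].mean();m=(lo+hi)/2
        i=np.where((p[:-1]>m)&(p[1:]<=m))[0]
        o.append(r0+i[0]+(p[i[0]]-m)/(p[i[0]]-p[i[0]+1]) if len(i) else np.nan)
    return np.round(o,2)
for f in ('scene0','s2','s5'): print(f,edge(f,range(321,329),214,240),'drum bottom/right')
for f in ('side0','s3'): print(f,edge(f,range(315,323),222,250))
print(proj('side',np.r_[.5,-.1,.13]),proj('side',np.r_[.5,-.1,.122]))
```

```text
scene0 [219.1  219.57 220.11 220.71 221.53 222.46 223.74 224.8 ] drum bottom/right
s2 [219.18 219.62 220.2  220.82 221.7  222.94 224.47 225.33] drum bottom/right
s5 [219.72 220.45 221.33 221.98 222.72 223.38 225.17 228.76] drum bottom/right
side0 [247.9  224.83 246.35 228.39 228.89 229.95 240.25 232.34]
s3 [234.97 247.62 230.94 246.33 230.83 230.91 232.9  235.63]
[305.35001829 236.97985001] [305.43512452 238.36448506]
```

The rim is about 0.9 px lower, so the lid has dropped roughly 4–5 mm. It isn't at the stop yet, since the arm is still tracking freely. I'll continue the same way.

Call:
drive_tool(commands=[[[0.3,0,0],0],[[0.3,0,0],0],[[0.3,0,0],0],[[0.3,0,0],0],[[0.3,0,0],0],[[0.3,0,0],0],[[0.3,0,0],0],[[0.3,0,0],0],[[0.3,0,0],0],[[0.3,0,0],0]], claw=0)

```text
time_s: 10.5
ee_pos: [0.5017, -0.0989, 0.1314]
tool_rot: [-1.74, 1.571, -1.738]
ft_force: [-0.1, 0.6, 0.7]
opening: 0.0009
```

```bash
cat >> h.py <<'E'
def edge(f,cols,r0,r1):
    g=cv2.imread(f'pics/{f}.png')[:,:,0].astype(float);o=[]
    for c in cols:
        p=g[r0:r1,c];lo,hi=p[-3:].mean(),p[:3].mean();m=(lo+hi)/2
        i=np.where((p[:-1]>m)&(p[1:]<=m))[0]
        o.append(r0+i[0]+(p[i[0]]-m)/(p[i[0]]-p[i[0]+1]) if len(i) else np.nan)
    return np.round(o,2)
E
python3 - <<'E'
from h import *
snap('scene','s7.png');s=manip.sense();print(s['ee_pos'],s['ft_force'],s['joint_torque'].round(2))
for f in ('scene0','s2','s5','s7'): print(f,edge(f,range(321,327),214,240))
E
```

```text
[ 0.50168292 -0.09886257  0.13133026] [ 0.21508534 -0.32486659  0.76207364] [ 0.000e+00 -6.164e+01  6.480e+00 -3.783e+01  6.000e-02  9.000e-02
 -1.000e-02]
scene0 [219.1  219.57 220.11 220.71 221.53 222.46]
s2 [219.18 219.62 220.2  220.82 221.7  222.94]
s5 [219.72 220.45 221.33 221.98 222.72 223.38]
s7 [219.93 220.89 221.79 222.68 223.61 224.3 ]
```

Run:
```python
from h import *
snap('wrist','w7.png')
for f,z in (('w2',.16697),('w3',.1404),('w5',.13435),('w7',.1313)):
    im=cv2.imread(f'pics/{f}.png').astype(float)
    b=im.sum(2)+1; sat=(im[:,:,2]-im[:,:,0])/b
    ws=[]
    for r in range(185,232):
        p=sat[r]; m=.14
        l=[i for i in range(220,300) if p[i-1]<m<=p[i] and (p[i:i+10]>m).all()]
        h=[i for i in range(340,420) if p[i]<m<=p[i-1] and (p[i-10:i]>m).all()]
        if l and h:
            i,j=l[0],h[-1]
            ws.append((j-1+(p[j-1]-m)/(p[j-1]-p[j])-(i-1+(m-p[i-1])/(p[i]-p[i-1])),r))
    w,r=max(ws); w=np.median(sorted([x[0] for x in ws])[-5:]); d=318.46*.1/w
    print(f,round(w,1),r,'lid z',round(z+.205-(d-.272*.08)/.962,4))
```

```text
w2 137.7 221 lid z 0.1542
w3 152.0 225 lid z 0.1503
w5 157.2 229 lid z 0.1514
w7 160.3 229 lid z 0.1524
```

Run:
```python
from h import *
for f,z in (('w2',.16697),('w3',.1404),('w5',.13435),('w7',.1313)):
    im=cv2.GaussianBlur(cv2.imread(f'pics/{f}.png'),(0,0),1).astype(float)
    sat=(im[:,:,2]-im[:,:,1])/(im.sum(2)+1);m=.05
    w=[]
    for r in range(190,240):
        p=sat[r]; i=270
        while p[i]>m:i-=1
        j=365 
        while p[j]>m:j+=1
        w.append([i+(m-p[i])/(p[i+1]-p[i]),j-(m-p[j])/(p[j-1]-p[j])])
    w=np.array(w);d=w[:,1]-w[:,0];k=np.argsort(d)[-7:];W=np.median(d[k])
    # exact: half-width ray slopes
    print(f,round(W,1),w[k[-1]].round(1),190+k[-1],'lid z %.4f'%(z+.205-(318.46*.1/W-.272*.08)/.962))
```

```text
w2 123.3 [255.1 378.4] 213 lid z 0.1261
w3 136.1 [248.1 384.3] 224 lid z 0.1249
w5 139.7 [246.4 386.4] 227 lid z 0.1250
w7 141.5 [245.4 387. ] 229 lid z 0.1250
```

The lid's apparent size in the wrist view shows no movement; the rim shift was shadow. Both views put the real finger ends about 18 mm behind the nominal TCP, so the tips are now at about 0.150 m, just above the knob. Contact should come at ee z≈0.129 and home at ≈0.121.

Call:
drive_tool(commands=[[[0.5,0,0],0],[[0.5,0,0],0],[[0.5,0,0],0],[[0.5,0,0],0],[[0.5,0,0],0],[[0.5,0,0],0],[[0.5,0,0],0],[[0.5,0,0],0],[[0.5,0,0],0],[[0.5,0,0],0]], claw=0)

```text
time_s: 11.6
ee_pos: [0.5017, -0.0989, 0.1263]
tool_rot: [-1.78, 1.571, -1.778]
ft_force: [-1.1, -0.1, -0.2]
opening: 0.0002
```

Call:
drive_tool(commands=[[[0.4,0,0],0],[[0.4,0,0],0],[[0.4,0,0],0],[[0.4,0,0],0],[[0.4,0,0],0],[[0.4,0,0],0],[[0.4,0,0],0],[[0.4,0,0],0],[[0.4,0,0],0],[[0.4,0,0],0]], claw=0)

```text
time_s: 12.6
ee_pos: [0.5017, -0.0989, 0.1224]
tool_rot: [-1.067, 1.571, -1.065]
ft_force: [-0.2, 0.2, -0.2]
opening: 0.0004
```

```bash
cat > lid.py <<'E'
from h import *
def lidz(f,z,c0=270,c1=365):
    im=cv2.GaussianBlur(cv2.imread(f'pics/{f}.png'),(0,0),1).astype(float)
    sat=(im[:,:,2]-im[:,:,1])/(im.sum(2)+1);m=.05;w=[]
    for r in range(190,245):
        p=sat[r];i,j=c0,c1
        while p[i]>m:i-=1
        while p[j]>m:j+=1
        w.append([i+(m-p[i])/(p[i+1]-p[i]),j-(m-p[j])/(p[j-1]-p[j])])
    w=np.array(w);d=w[:,1]-w[:,0];W=np.median(np.sort(d)[-7:])
    return round(W,1),round(z+.205-(318.46*.1/W-.272*.08)/.962,4)
E
python3 - <<'E'
from lid import *
s=manip.sense();snap('wrist','w8.png');print(s['ee_pos'],s['ft_force'],lidz('w8',s['ee_pos'][2]))
c=cv2.imread('pics/w8.png')[195:265,275:360].astype(float)
a=snap('scene','s8.png')[205:255,285:345,::-1].astype(float)
g=lambda a:cv2.resize(np.clip(255*(a/255)**.5,0,255).astype('u1'),(399,330),interpolation=cv2.INTER_CUBIC)
cv2.imwrite('pics/c8.png',np.hstack([g(c),g(a)]))
E
```

```text
[ 0.50170791 -0.09890095  0.12235383] [-0.19445921  0.19274227 -0.22317541] (np.float64(147.2), np.float64(0.1252))
```

View pics/c8.png

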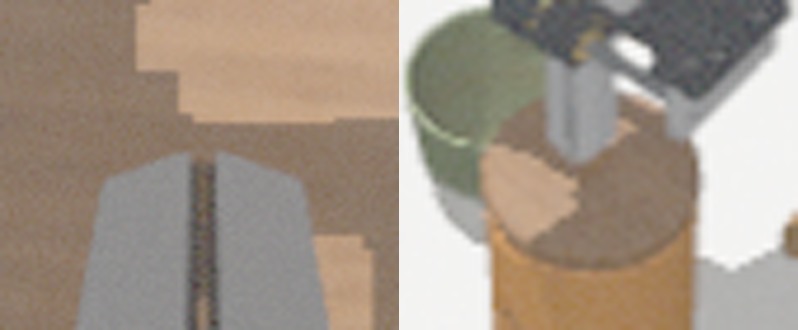

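The knob is now hidden behind the tips in both views and the lid is still unmoved. I'll triangulate the visible inner tip edge and compare it with the knob.

Run:
```python
from h import *
T=TW();print(T[:3,3])
def tri(a,b,T):
    o1,d1=ray('scene',*a);o2,d2=ray('wrist',*b,T)
    t=np.linalg.lstsq(np.c_[d1,-d2],o2-o1,rcond=None)[0];return ((o1+t[0]*d1+o2+t[1]*d2)/2).round(4),np.linalg.norm(o1+t[0]*d1-o2-t[1]*d2).round(4)
print('tip now',tri((311.4,229.4),(318.5,227.3),T))
T5=T.copy();T5[2,3]=.13435;print('tip s5',tri((311.2,226.5),(318.5,227.3),T5))
p=T[:3,3]
for h in (0,.005,.01,.019): 
  for x in (-.008,0,.008): print(h,x,'wrist',proj('wrist',p+[x,0,h],T).round(1),'scene',proj('scene',p+[x,0,h]).round(1))
print('knob .148',proj('scene',np.r_[.5017,-.0995,.148]).round(1))
```

```text
[ 0.50164793 -0.09887756  0.12231983]
tip now (array([ 0.4928, -0.0996,  0.1463]), np.float64(0.0018))
tip s5 (array([ 0.4918, -0.0997,  0.1612]), np.float64(0.0021))
0 -0.008 wrist [319.  216.9] scene [311.2 234.1]
0 0 wrist [318.9 227.9] scene [312.9 232.5]
0 0.008 wrist [318.9 238.7] scene [314.5 230.9]
0.005 -0.008 wrist [319.  219.4] scene [311.2 233.1]
0.005 0 wrist [318.9 230.6] scene [312.9 231.5]
0.005 0.008 wrist [318.9 241.6] scene [314.5 229.9]
0.01 -0.008 wrist [319. 222.] scene [311.2 232.1]
0.01 0 wrist [319.  233.5] scene [312.8 230.5]
0.01 0.008 wrist [318.9 244.7] scene [314.5 228.9]
0.019 -0.008 wrist [319.1 227.1] scene [311.2 230.3]
0.019 0 wrist [319.  238.9] scene [312.8 228.7]
0.019 0.008 wrist [319.  250.6] scene [314.5 227. ]
knob .148 [313.  227.4]
```

The same pair of views puts the tip at z≈0.146 and the knob at 0.142, so the tip is centred and still about 4 mm above. I'll continue down.

Call:
drive_tool(commands=[[[0.5,0,0],0],[[0.5,0,0],0],[[0.5,0,0],0],[[0.5,0,0],0],[[0.5,0,0],0],[[0.5,0,0],0],[[0.5,0,0],0],[[0.5,0,0],0],[[0.5,0,0],0],[[0.5,0,0],0]], claw=0)

```text
time_s: 13.7
ee_pos: [0.5017, -0.0989, 0.1174]
tool_rot: [-0.595, 1.571, -0.593]
ft_force: [-0.5, -0.4, 3.8]
opening: 0.0003
```

Contact: Fz is 3.8 N, which matches the ring drag. I'll press on.

Call:
drive_tool(commands=[[[0.5,0,0],0],[[0.5,0,0],0],[[0.5,0,0],0],[[0.5,0,0],0],[[0.5,0,0],0],[[0.5,0,0],0],[[0.4,0,0],0],[[0.4,0,0],0],[[0.4,0,0],0],[[0.4,0,0],0]], claw=0)

```text
time_s: 14.7
ee_pos: [0.5017, -0.0989, 0.1128]
tool_rot: [-1.889, 1.571, -1.887]
ft_force: [0.9, 0.0, 3.6]
opening: 0.0003
```

Call:
drive_tool(commands=[[[0.3,0,0],0],[[0.3,0,0],0],[[0.3,0,0],0],[[0.2,0,0],0],[[0.2,0,0],0],[[0.2,0,0],0],[[0.2,0,0],0],[[0.1,0,0],0],[[0.1,0,0],0],[[0.1,0,0],0]], claw=0)

```text
time_s: 15.7
ee_pos: [0.5019, -0.0989, 0.1113]
tool_rot: [0.136, 1.57, 0.138]
ft_force: [-2.5, 1.7, 14.0]
opening: 0.0008
```

The hard stop was reached: commanded 2.0 mm, moved 1.5 mm, Fz 14 N, at ee z≈0.1113. I'll lift and go to the lemon canister.

Call:
drive_tool(commands=[[[-10,0,0],0],[[-20,0,0],0],[[-20,0,0],0],[[-20,0,0],0],[[-10,30,0],0],[[0,45,-1],0],[[0,45,-1],0],[[0,45,-1],0],[[0,45,-1],0],[[0,45,-1],0]], claw=0)

```text
time_s: 16.7
ee_pos: [0.4956, 0.1578, 0.1912]
tool_rot: [-0.562, 1.571, -0.56]
ft_force: [0.5, 0.3, -0.2]
opening: 0.0003
```

Call:
drive_tool(commands=[[[0,45,-1],0],[[0,35,0],0],[[0,0,0],0],[[0,0,0],0],[[0,0,0],0],[[0,0,0],0],[[0,0,0],0],[[0,0,0],0],[[0,0,0],0],[[0,0,0],0]], claw=0)

```text
time_s: 17.7
ee_pos: [0.4949, 0.236, 0.1908]
tool_rot: [-1.932, 1.571, -1.93]
ft_force: [-0.3, 0.3, 0.7]
opening: 0.0005
```

Run:
```python
from h import *
T=TW();np.save('T9.npy',T);w=snap('wrist','w9.png');s=snap('scene','s9.png')
print(T[:3,3],manip.sense()['time_s'],manip.sense()['ft_force'])
a=w[130:270,220:420,::-1];b=s[190:290,250:390,::-1]
cv2.imwrite('pics/c9.png',np.hstack([cv2.resize(a,(429,300)),cv2.resize(b,(371,300))]))
for f in ('scene0','s9'): print(edge(f,range(321,327),214,240))
```

```text
[0.49493816 0.23600623 0.19076396] 17.8 [1.27677422 0.32487585 0.20755178]
[219.1  219.57 220.11 220.71 221.53 222.46]
[220.69 221.11 221.72 222.53 223.12 223.67]
```

View pics/c9.png

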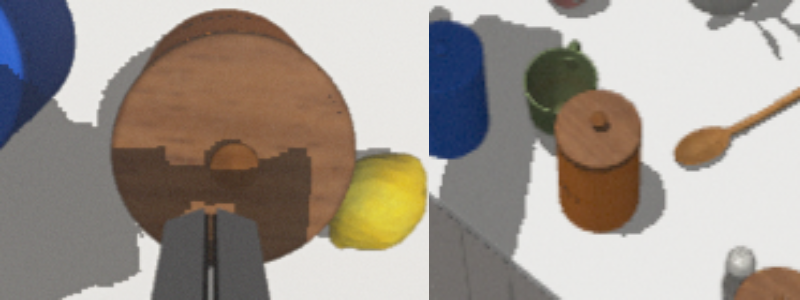

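The lemon sits by this canister, and the mug lid's rim has dropped 1.6 px (8 mm), so that lid is home. The lemon knob is at wrist px (328.6,203.7), right of the finger line, so I'll compute the offset.

Run:
```python
from h import *
T=np.load('T9.npy');T2=TW()
for z in (.142,.148):print(onz('wrist',328.6,203.7,z,T))
w=np.load('T1.npy')
for z in (.142,.148):print('shk',onz('wrist',45,138,z,w),'mug',onz('wrist',319,187,z,w))
```

```text
[0.49249129 0.24424437 0.142     ]
[0.49064887 0.24402581 0.148     ]
shk [ 0.45092114 -0.38638858  0.142     ] mug [ 0.50293391 -0.09961985  0.142     ]
shk [ 0.45033195 -0.38137027  0.148     ] mug [ 0.50142922 -0.09964907  0.148     ]
```

Call:
drive_tool(commands=[[[8,2,-1],0],[[8,2,-1],0],[[8,2,-0.5],0],[[8,2,0],0],[[8,0,0],0],[[8,0,0],0],[[6,0,0],0],[[6,0,0],0],[[4,0,0],0],[[3,0,0],0]], claw=0)

```text
time_s: 18.8
ee_pos: [0.4925, 0.2441, 0.1235]
tool_rot: [-1.312, 1.571, -1.31]
ft_force: [-0.2, -0.0, -0.3]
opening: 0.0005
```

Call:
drive_tool(commands=[[[1,0,0],0],[[1,0,0],0],[[1,0,0],0],[[1,0,0],0],[[0.8,0,0],0],[[0.8,0,0],0],[[0.8,0,0],0],[[0.8,0,0],0],[[0.6,0,0],0],[[0.6,0,0],0]], claw=0)

```text
time_s: 19.8
ee_pos: [0.4925, 0.2441, 0.1154]
tool_rot: [0.077, 1.571, 0.079]
ft_force: [0.3, 0.2, 3.4]
opening: 0.0
```

Contact at 3.4 N. The remaining travel to the stop (ee≈0.1115) is about 3.9 mm.

Call:
drive_tool(commands=[[[0.6,0,0],0],[[0.6,0,0],0],[[0.6,0,0],0],[[0.5,0,0],0],[[0.4,0,0],0],[[0.3,0,0],0],[[0.2,0,0],0],[[0.2,0,0],0],[[0.2,0,0],0],[[0.1,0,0],0]], claw=0)

```text
time_s: 20.8
ee_pos: [0.4925, 0.2441, 0.1117]
tool_rot: [0.016, 1.571, 0.019]
ft_force: [0.5, 0.5, 5.3]
opening: 0.0003
```

Call:
drive_tool(commands=[[[0.1,0,0],0],[[0.1,0,0],0],[[0.1,0,0],0],[[0.1,0,0],0],[[0.1,0,0],0],[[0.1,0,0],0],[[0,0,0],0],[[0,0,0],0],[[0,0,0],0],[[0,0,0],0]], claw=0)

```text
time_s: 21.8
ee_pos: [0.4926, 0.2442, 0.1115]
tool_rot: [0.513, 1.57, 0.515]
ft_force: [-0.7, -1.0, 9.6]
opening: 0.0003
```

This one is at its hard stop too (9.6 N held). Next, the shaker canister.

Call:
drive_tool(commands=[[[-10,0,0],0],[[-20,0,0],0],[[-20,0,0],0],[[-20,0,0],0],[[-10,-30,0],0],[[0,-45,-3],0],[[0,-45,-3],0],[[0,-45,-3],0],[[0,-45,-3],0],[[0,-45,-3],0]], claw=0)

```text
time_s: 22.8
ee_pos: [0.4773, -0.0126, 0.1915]
tool_rot: [1.807, 1.57, 1.81]
ft_force: [0.1, -0.4, 0.1]
opening: 0.0004
```

Call:
drive_tool(commands=[[[0,-45,-3],0],[[0,-45,-3],0],[[0,-45,-3],0],[[0,-45,-3],0],[[0,-45,-3],0],[[0,-45,-3],0],[[0,-45,-4],0],[[0,-45,-4],0],[[0,-15,0],0],[[0,0,0],0]], claw=0)

```text
time_s: 23.8
ee_pos: [0.4517, -0.388, 0.191]
tool_rot: [-2.705, 1.57, -2.706]
ft_force: [-0.7, 0.6, -0.9]
opening: 0.0006
```

Run:
```python
from h import *
T=TW();np.save('T10.npy',T);w=snap('wrist','w10.png');s=snap('scene','s10.png')
print(T[:3,3],manip.sense()['time_s'],manip.sense()['ft_force'])
a=w[130:270,220:420,::-1];b=s[150:250,200:340,::-1]
cv2.imwrite('pics/c10.png',np.hstack([cv2.resize(a,(429,300)),cv2.resize(b,(371,300))]))
for f in ('scene0','s10'): print(edge(f,range(238,246),155,190))
```

```text
[ 0.45166457 -0.38802597  0.19101565] 23.9 [ 0.86385395  0.61731223 -0.63443749]
[170.85 171.01 171.62 172.18 172.81 173.79 174.91 175.75]
[   nan    nan    nan    nan    nan 188.39 159.3  186.91]
```

View pics/c10.png

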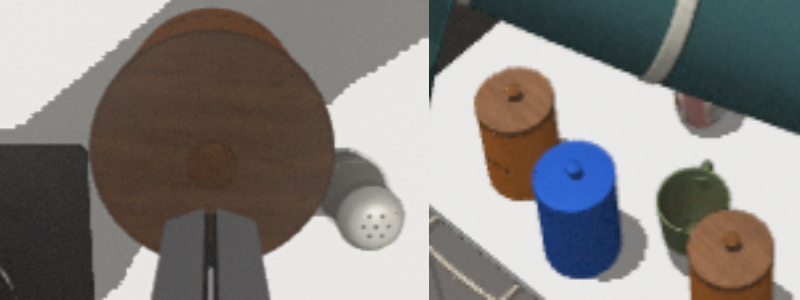

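The salt shaker stands beside this canister. The knob at wrist px (318.8,206) is centred under the tips within about 1 mm. Going down.

Call:
drive_tool(commands=[[[8,0,-1],0],[[8,0,0],0],[[8,0,0],0],[[8,0,0],0],[[8,0,0],0],[[8,0,0],0],[[6,0,0],0],[[6,0,0],0],[[4,0,0],0],[[3,0,0],0]], claw=0)

```text
time_s: 24.9
ee_pos: [0.4518, -0.386, 0.1238]
tool_rot: [-2.379, 1.571, -2.377]
ft_force: [0.0, 0.5, -0.9]
opening: 0.0002
```

Call:
drive_tool(commands=[[[1,0,0],0],[[1,0,0],0],[[1,0,0],0],[[1,0,0],0],[[0.8,0,0],0],[[0.8,0,0],0],[[0.8,0,0],0],[[0.8,0,0],0],[[0.6,0,0],0],[[0.6,0,0],0]], claw=0)

```text
time_s: 25.9
ee_pos: [0.4519, -0.386, 0.1157]
tool_rot: [-1.061, 1.571, -1.059]
ft_force: [0.6, -0.6, 3.7]
opening: 0.0005
```

Call:
drive_tool(commands=[[[0.6,0,0],0],[[0.6,0,0],0],[[0.6,0,0],0],[[0.5,0,0],0],[[0.4,0,0],0],[[0.3,0,0],0],[[0.2,0,0],0],[[0.2,0,0],0],[[0.2,0,0],0],[[0.1,0,0],0]], claw=0)

```text
time_s: 26.9
ee_pos: [0.4518, -0.386, 0.112]
tool_rot: [-1.906, 1.571, -1.904]
ft_force: [1.0, -0.6, 3.4]
opening: 0.0004
```

Call:
drive_tool(commands=[[[0.1,0,0],0],[[0.1,0,0],0],[[0.1,0,0],0],[[0.1,0,0],0],[[0.1,0,0],0],[[0.1,0,0],0],[[0,0,0],0],[[0,0,0],0],[[0,0,0],0],[[0,0,0],0]], claw=0)

```text
time_s: 27.9
ee_pos: [0.4519, -0.3861, 0.1117]
tool_rot: [-0.599, 1.57, -0.597]
ft_force: [0.1, -0.5, 6.7]
opening: 0.0004
```

Call:
drive_tool(commands=[[[0.1,0,0],0],[[0.1,0,0],0],[[0.1,0,0],0],[[0,0,0],0],[[0,0,0],0],[[0,0,0],0],[[0,0,0],0],[[0,0,0],0],[[0,0,0],0],[[0,0,0],0]], claw=0)

```text
time_s: 28.9
ee_pos: [0.452, -0.3861, 0.1115]
tool_rot: [-0.525, 1.57, -0.523]
ft_force: [-1.3, 0.3, 8.6]
opening: 0.0005
```

This lid is on the stop (8.6 N held at ee z 0.1115, as for the others). I'll lift away and check all the lids.

Call:
drive_tool(commands=[[[-10,0,0],0],[[-20,0,0],0],[[-20,0,0],0],[[-20,0,0],0],[[-20,20,0],0],[[-10,40,0],0],[[0,40,0],0],[[0,40,0],0],[[0,0,0],0],[[0,0,0],0]], claw=0)

```text
time_s: 29.9
ee_pos: [0.4516, -0.2453, 0.2116]
tool_rot: [0.618, 1.57, 0.622]
ft_force: [-0.2, -0.1, -0.5]
opening: 0.0004
```

Run:
```python
from h import *
for n in ('scene','side'): snap(n,n+'E.png')
s=manip.sense();print(s['time_s'],s['ee_pos'],s['ft_force'])
for n,boxes in (('scene',{'mug':(range(318,326),210,240),'lemon':(range(240,247),160,190),'shaker':(range(385,396),272,300)}),('side',{'mug':(range(300,312),215,245),'lemon':(range(255,266),152,180),'shaker':(range(338,352),290,315)})):
    for k,(c,a,b) in boxes.items(): print(n,k,np.round(edge(n+'E',c,a,b)-edge(n+'0',c,a,b),1))
```

```text
30.0 [ 0.45126899 -0.24686817  0.21134497] [ 0.64015005 -0.57557585 -0.23862984]
scene mug [12.  -7.8 -7.4 -7.3 -6.5 -7.4 -7.3 -7.6]
scene lemon [-11.3 -11.6 -12.5 -13.4 -13.4  11.2   7.7]
scene shaker [ 1.3  0.9  0.7  0.9  1.   1.   0.9  0.9  1.  -8.7 -9.7]
side mug [ nan  nan  nan  nan  nan -5.1 -8.9 -4.3 -4.1 -4.1 -5.3 -6.6]
side lemon [6.6 7.  7.8 8.1 7.8 8.5 9.4 7.8 8.9 7.3 8.8]
side shaker [ 1.5  1.7  1.5  1.5  1.6  2.3 -0.2 -1.4 -2.  -2.7 -3.1 -3.7 -5.4 -6.1]
```

Shaker shows a drop. The arm covers the others in this view, so I'll check the lemon lid in s10 by matching the lid patch against the first picture.

Run:
```python
from h import *
def sh(f,g,x0,x1,y0,y1):
    A=cv2.cvtColor(cv2.imread(f'pics/{f}.png'),6).astype('f4')[y0:y1,x0:x1];B=cv2.cvtColor(cv2.imread(f'pics/{g}.png'),6).astype('f4')[y0:y1,x0:x1]
    return np.round(cv2.phaseCorrelate(A,B,cv2.createHanningWindow(A.shape[::-1],cv2.CV_32F)),2)
print('lemon lid knob',sh('scene0','s10',220,244,170,188),'mug s9',sh('scene0','s9',302,327,218,238),'blue (ref)',sh('scene0','s10',244,268,198,216))
print('expected 8mm:',proj('scene',np.r_[.4925,.244,.14])-proj('scene',np.r_[.4925,.244,.148]))
```

```text
Traceback (most recent call last):
ValueError: setting an array element with a sequence. The requested array has an inhomogeneous shape after 1 dimensions. The detected shape was (2,) + inhomogeneous part.
```

Run:
```python
from h import *
def sh(f,g,x0,x1,y0,y1):
    A,B=[cv2.cvtColor(cv2.imread(f'pics/{k}.png'),6).astype('f4')[y0:y1,x0:x1] for k in (f,g)]
    return np.round(cv2.phaseCorrelate(A,B,cv2.createHanningWindow(A.shape[::-1],cv2.CV_32F))[0],2)
print('lemon',sh('scene0','s10',220,244,170,188),'mug',sh('scene0','s9',302,327,218,238),'shaker',sh('side0','sideE',327,353,298,322),'blue ref',sh('scene0','s10',244,268,198,216))
print('expected',proj('scene',np.r_[.4925,.244,.14])-proj('scene',np.r_[.4925,.244,.148]))
manip.close_job()
```

```text
lemon [-0.15  0.38] mug [0.13 0.26] shaker [0.47 0.78] blue ref [-0.02  0.09]
expected [0.31990481 1.68344611]
the job is handed in; nothing more can be done
```

I pressed all three lids down onto their hard stops, in the order mug, lemon, salt shaker, and handed the job in at about 30 s. No verdict was reported.

- **Press readings:** each lid gave about 3.5 N of drag on the way down, then a stop at nearly the same measured height (TCP z ≈ 0.1113 to 0.1115 m). The force at the stop was 14, 9.6 and 8.6 N in that order. The other readings stayed below these, well under the 30 N limit.
- **Position checks:** before handing in, I lifted the arm to 0.21 m and measured no contact force. In the pictures I looked at, the mug, lemon and salt shaker stood beside their canisters with no sign of having moved. I didn't measure the canisters, jam jar or spoon against where they started.
- **Camera checks that agreed:** the mug lid's rim dropped 1.6 px in the scene camera, which is about 8 mm. The shaker lid's rim dropped about 1.5 px in the side camera and about 1 px in the scene camera.
- **Camera checks that disagreed or failed:**
  - The last image-matching check on the lids showed only 0.3 to 0.8 px, against an expected 1.7 px. It also read low for the mug lid, whose rim had clearly dropped, so I don't trust it.
  - The arm hid the mug and lemon rims in the final pictures, so the lemon lid is confirmed only by its force and height readings.
- **Tool offset:** the real finger ends appeared to sit about 20 mm behind the stated TCP, so I went by contact force instead of the nominal height.

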